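Stand the toppled valves back up on their tray

TASK

Two of the valves on the red tray have toppled onto their stems. Without picking them up, push each one over with your fingertips so that it stands back on its square flange, stem up, on the tray about where it lay. Do not shove the valves that are already standing, or the bowl and the bottle beside the tray.

Things in the scene. Friction and masses are not known exactly. Their poses are not given: they have to be found in the camera images.
- tray: Red non-slip tray, fixed to the bench: 325 mm along its x, 530 mm along its y, floor top 3 mm above its origin, rim 14 mm high and 5 mm thick all round. Origin: centre of its underside; z up. Six valves are on it.
- valve_1: Toppled valve, about 0.2 kg. Black flange 64 x 64 x 10 mm; on its centre a brass stem: 21 mm thick to 28 mm above the flange's underside, hexagon 25 mm wide to 37 mm, nose 20 mm thick to 56 mm. Origin: centre of the flange's underside; z axis along the stem, flange to nose. Starts lying on one flange edge and the stem's tip, stem 26 degrees below level, in any direction.
- valve_2: The other toppled valve, same size, lying alike. Upper flange edge about 62 mm above the tray floor; pushed there from the stem's side it turns about the lower edge, overbalances once the stem points some 30 degrees above level, and drops onto its flange. Centre of mass 19 mm above the underside. The stem then swings up where the finger is: straddle it or move off upwards.
- valve_3: Valve of the same kind and size (flange 64 x 64 x 10 mm, 56 mm tall, origin at the centre of the flange's underside, z up the stem). Standing on its flange from the start, to be left alone.
- valve_4: Valve of the same kind and size (flange 64 x 64 x 10 mm, 56 mm tall, origin at the centre of the flange's underside, z up the stem). Standing on its flange from the start, to be left alone.
- valve_5: Valve of the same kind and size (flange 64 x 64 x 10 mm, 56 mm tall, origin at the centre of the flange's underside, z up the stem). Standing on its flange from the start, to be left alone.
- valve_6: Valve of the same kind and size (flange 64 x 64 x 10 mm, 56 mm tall, origin at the centre of the flange's underside, z up the stem). Standing on its flange from the start, to be left alone.
- bowl: Light blue bowl of black seals, 150 mm across its rim and 42 mm high, loose on the bench left of the tray; origin at the centre of its underside. Not part of the job.
- oil_bottle: White bottle with a red cap, 48 mm in diameter and 120 mm high, loose on the bench left of the tray; origin at the centre of its underside. Not part of the job.
There are look-alikes about, which are no part of the job. Leave any purple look-alike of the valve_2 alone.

How it is judged (in metres and radians):
At the end, for the whole second after the job is handed in: The two toppled valves stand at rest on their flanges, stem up (within 0.08 rad of vertical), flange on the tray floor (within 4 mm) and inside its rim; the other four still stand there (angle between each of valve_1, valve_2, valve_3, valve_4, valve_5, valve_6's own z axis and vertical below 0.08 rad and z of valve_1 in the frame of tray between -0.001 and 0.007 m and x of valve_1 in the frame of tray between -0.145 and 0.145 m and y of valve_1 in the frame of tray between -0.245 and 0.245 m and linear speed of each of valve_1, valve_2 below 0.01 m/s and z of valve_2 in the frame of tray between -0.001 and 0.007 m and x of valve_2 in the frame of tray between -0.145 and 0.145 m and y of valve_2 in the frame of tray between -0.245 and 0.245 m and z of each of valve_3, valve_4, valve_5, valve_6 in the frame of tray below 0.007 m); the robot touches nothing.
It fails at once if a toppled valve is picked up (its flange's centre more than 50 mm above the bench; it is never above 36 mm while an edge stays on the tray) (height (world z) of any of valve_1, valve_2 above 0.05 m).
It fails at once if a toppled valve is carried or shoved away (its flange's centre more than 110 mm from where it was; standing it up takes about 50 mm) (distance of any of valve_1, valve_2 from where it was at the start of the episode above 0.11 m).
It fails at once if a standing valve is shoved more than 25 mm, or tipped (distance of any of valve_3, valve_4, valve_5, valve_6 from where it was at the start of the episode above 0.025 m or angle between any of valve_3, valve_4, valve_5, valve_6's own z axis and vertical above 0.4 rad).
It fails at once if the bowl or the bottle is shoved more than 30 mm (distance of any of bowl, oil_bottle from where it was at the start of the episode above 0.03 m).
It also fails if it takes over 45 s, if anything falls off the work surface, if the arm or the gripper's body presses on something with over 40 N, if the wrist force passes 120 N, or if a joint passes its speed limit or range.

ROBOT

A 6-joint arm with a two-finger parallel gripper is mounted at the origin on the work surface. World frame = base frame: x ahead of the robot, y to its left, z up, the work surface at z = 0. Lengths are in mm, angles in rad, forces in N, time in s.
With the tool pointing down it reaches from about 325 to 850 mm from the base axis. Payload 4.4 kg.
Tool frame: the origin (TCP) lies midway between the tips of the shut fingers; the grasp point (between the pads) lies env.grip_depth behind it (env.grip_depth is the distance from the TCP to the grasp point, in mm); z points along the fingers, x is the direction in which the jaws open and shut, and the axes are right-handed (so a half turn about z gives the same grasp; the last joint's range is limited). The gripper opens to 94 mm and grips with 3 to 60 N. Pads are 16 mm wide; open, the fingers measure 119 mm over their backs; the gripper's body (75 mm by 177 mm) begins 78 mm behind the grasp point.
Start: joints at [0.971, 0.207, 1.542, -0, 1.393, -0.15], TCP at [250.011, 517.805, 205.447] pointing down, gripper open.
Joint ranges: [-2.73, 2.73], [-0.86, 2.22], [0.23, 2.46], [-1.11, 4.25], [0.08, 2.63], [-2.82, 2.82]. Speed limits (rad/s): [2.79, 2.79, 3.14, 3.14, 3.14, 3.14].

INTERFACE

Orientations are given as [roll, pitch, yaw] about the fixed x, y, z axes, in that order (R = Rz(yaw) Ry(pitch) Rx(roll)).
In Python, from plant import env, hand, planner, observe, viewer, nets gives the robot as it stands. Calls block until the motion is done:
- env.goto(position, orientation): joint-space move of the TCP to a pose.
- env.move_linear(position, vel=150, orientation=None, stop_force=None): straight line of the TCP; orientation=None keeps the orientation; vel is the mean speed in mm/s. With stop_force (N) it stops when the force on the tool has changed by that much, and returns True; else False.
- env.goto_joints(angles): joint-space move.
- hand.set_gripper(opening, grip_force=None): finger opening in mm; grip_force is the grip in N (None keeps the last); returns when the fingers have stopped.
- env.sleep(seconds).
- planner.ik(position, orientation): joint angles nearest the present ones, or None.
- observe(): the state.
- viewer.get_image(name): name is "scene" or "side" or "wrist"; returns a dict with "img" (420x560x3 uint8, blue, green, red), "camera_matrix" (3x3 intrinsics, pixels), "R" (3x3) and "t" (3): a world point X has camera coordinates R X + t. Camera axes: x right, y down, z forward; pixel columns grow to the right and rows downward; lengths in mm; the calibration is good to about 2 mm. The wrist camera is an equidistant fisheye: a pixel r from the principal point sees the ray r / f radians off the axis. A picture is of the moment at which its call begins. There is no depth.
A pose or a line that the arm cannot do raises env.MotionError and nothing moves.
- env.hand_in(): hands the job in, once; it reports no verdict.
Trained networks look in the newest picture that a camera, given by its name, has taken for a name from the list of things; names that differ only in an ending like _2 or _b are one class to them, and where a whole thing is asked for, a point or a joint stands for the part that bears it (a point fixed in the world has none). Each returns a list of dicts, best first, with "confidence" (0 to 1); they miss things now and then, are a little off and sometimes report something else, mostly with a low value. They report only what shows in the picture. A call takes as long as a camera call. They do not tell look-alikes from the thing itself.
- nets.masks_of(thing, camera): "region" (420x560 bool, what is visible of it) and "bbox" ([left, top, right, bottom] in pixels, round what is visible of it).
The state is a dict: "clock": time; "qpos": joint angles; "dq": joint speeds; "tau": joint torques, N m; "ee_pos": TCP position; "eef_rot": TCP orientation; "contact_force": force on the tool from outside, world axes, zero at the start; "wrist_torque": the same for the moment, N m; "width": finger opening in mm.
Only numpy, scipy, OpenCV 4.12 (cv2) and the standard library are available. Lean on these libraries where they do the work, as an engineer would, in place of code of your own. Each camera call takes 0.05 s, during which the arm holds its last target.

## Working session

There is one attempt and no reset: what is moved stays moved. The work goes in short steps, each a Python script; the robot and the scene stay as the last script left them, time stands still between calls to the robot, and variables do not carry over. Pictures are saved under pics/ and viewed, and the job is handed in when it is done.

```bash
ls; mkdir -p pics; python3 - <<'E'
from plant import env, hand, planner, observe, viewer, nets
import cv2
for n in ["scene","side","wrist"]:
    d=viewer.get_image(n); cv2.imwrite(f"pics/{n}0.png",d["img"]); print(n,d["camera_matrix"].tolist(),d["R"].tolist(),d["t"].tolist())
s=observe(); print(s["clock"],s["ee_pos"],s["eef_rot"],s["width"],env.grip_depth)
for c in ["scene","side","wrist"]:
    viewer.get_image(c)
    for th in ["valve_1","tray"]:
        for r in nets.masks_of(th,c): print(c,th,r["bbox"],round(r["confidence"],2),r["region"].sum())
E
```

```text
pics
scene [[459.0919312398034, 0.0, 268.6570061332569], [0.0, 459.0919312398034, 204.91392145620952], [0.0, 0.0, 1.0]] [[0.6981145838520632, 0.715884097052525, 0.012082524585193847], [0.4216714945539495, -0.3974494588882404, -0.8150012750358637], [-0.5786442590173169, 0.5740591321603863, -0.5793331807255346]] [-474.03081252925415, -88.31064925558985, 1365.4379191708008]
side [[433.64147713308046, 0.0, 277.4547222017112], [0.0, 433.64147713308046, 205.35173927029376], [0.0, 0.0, 1.0]] [[0.9922397630848636, -0.12326186290604765, 0.01633296379179617], [-0.06759006300534336, -0.6449569387707149, -0.7612241000615008], [0.10436395899077004, 0.7542128746477607, -0.648283197205769]] [-508.18918328394756, 178.58370890374667, 798.5530500280896]
wrist [[325.19226210127806, 0.0, 279.06246844806367], [0.0, 325.19226210127806, 209.63107705323623], [0.0, 0.0, 1.0]] [[0.4336888222075051, 0.9010623468013151, -0.0008078794310718589], [0.8690647804787224, -0.41805098060723667, 0.26449912087717736], [0.2379924637961019, -0.11541241176856117, -0.9643855880227716]] [-574.926524162809, -28.250885037809713
[... 361 characters left out ...]
 [261.1, 225.2, 288.6, 256.7] 0.78 375
scene valve_1 [171.0, 334.2, 218.9, 380.4] 0.78 1163
scene valve_1 [216.1, 168.2, 244.2, 195.1] 0.66 438
scene tray [73.2, 205.2, 363.5, 413.1] 0.76 25190
scene tray [311.2, 155.3, 360.6, 185.3] 0.26 1201
side valve_1 [362.9, 268.4, 396.6, 302.6] 0.91 1073
side valve_1 [347.6, 210.1, 378.3, 245.6] 0.82 698
side valve_1 [166.3, 195.8, 192.1, 227.3] 0.72 817
side valve_1 [308.7, 321.6, 352.2, 377.8] 0.69 1358
side valve_1 [375.5, 338.2, 430.3, 384.2] 0.62 1520
side valve_1 [286.1, 271.3, 323.3, 309.1] 0.61 991
side valve_1 [287.4, 101.2, 301.3, 150.1] 0.44 606
side tray [283.2, 207.6, 315.2, 246.8] 0.25 762
wrist tray [145.6, 367.8, 186.3, 386.6] 0.82 510
```

View pics/scene0.png

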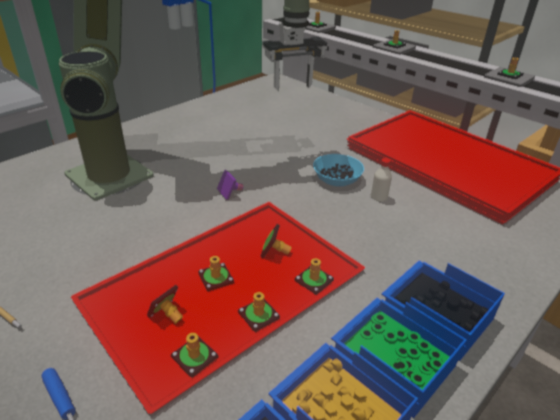

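View pics/side0.png

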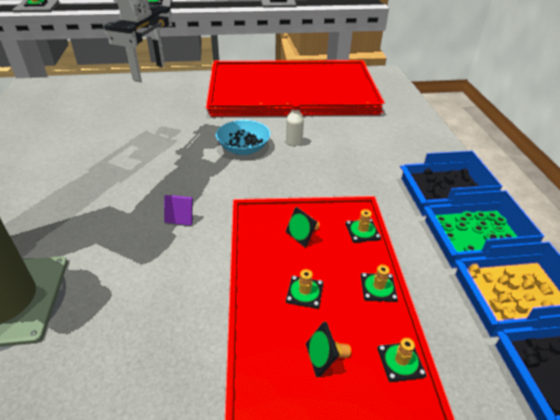

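View pics/wrist0.png

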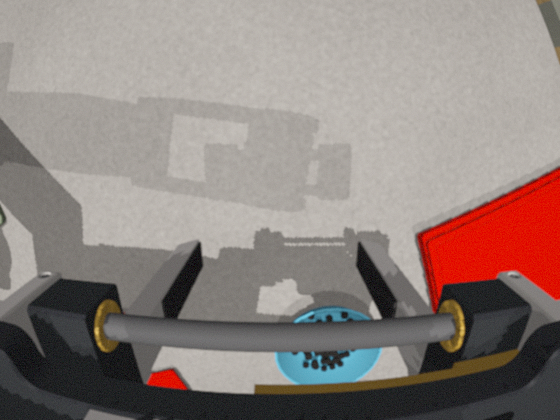

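The red tray carries six valves. Four stand upright, at scene pixels (216,272), (258,311), (315,275) and (193,354).

There are three candidates for "toppled":
- **A:** green/black flange with a brass stem, scene (277,242), side (302,228).
- **B:** the same kind, scene (166,306), side (328,350).
- **C:** all purple, scene (229,185), lying on the bench off the tray. This is the look-alike, so I leave it alone.

A and B fit the description. I'll confirm that in one enlarged crop and fit their poses to the masks.

```bash
cat > fit.py <<'E'
import numpy as np, cv2
from scipy.optimize import minimize
from plant import viewer, nets
def proj(P,d):
    c=P@np.array(d["R"]).T+np.array(d["t"]); p=c@np.array(d["camera_matrix"]).T
    return p[:,:2]/p[:,2:]
def cyl(r,z0,z1,n=16):
    a=np.linspace(0,2*np.pi,n,endpoint=False)
    return np.vstack([np.c_[r*np.cos(a),r*np.sin(a),0*a+z] for z in (z0,z1)])
parts=[np.array([[x,y,z] for x in(-32,32) for y in(-32,32) for z in(0,10)],float),cyl(10.5,10,28),cyl(13,28,37,6),cyl(10,37,56)]
T=np.radians(26)
def pose(q,lying):
    x,y,psi=q
    if lying:
        z=np.array([np.cos(T)*np.cos(psi),np.cos(T)*np.sin(psi),-np.sin(T)]); Y=np.array([-np.sin(psi),np.cos(psi),0]); X=np.cross(Y,z)
        return np.c_[X,Y,z],np.array([x,y,36.2])
    c,s=np.cos(psi),np.sin(psi); return np.array([[c,-s,0],[s,c,0],[0,0,1.]]),np.array([x,y,3.])
def sil(q,lying,d,S=4):
    R,t=pose(q,lying); im=np.zeros((420*S,560*S),np.uint8)
    for p in parts:
        u=proj(p@R.T+t,d); h=cv2.convexHull(((u+.5)*S*16).astype(np.int32)); cv2.fillConvexPoly(im,h,1,shift=4)
    return cv2.resize(im.astype(np.float32),(560,420),interpolation=cv2.INTER_AREA)
def floorpt(u,d,z):
    R=np.array(d["R"]);t=np.array(d["t"]);K=np.array(d["camera_matrix"])
    r=R.T@np.linalg.solve(K,[u[0],u[1],1]); c=-R.T@t; return (c+r*(z-c[2])/r[2])[:2]
def near(ms,pt):
    return min(ms,key=lambda m:np.hypot((m["bbox"][0]+m["bbox"][2])/2-pt[0],(m["bbox"][1]+m["bbox"][3])/2-pt[1]))
def fit(obs,lying,q0=None):
    # obs: list of (d,mask)
    def cost(q):
        c=0
        for d,m in obs:
            s=sil(q,lying,d); c+=1-np.minimum(s,m).sum()/np.maximum(s,m).sum()
        return c/len(obs)
    d,m=obs[0]; v,u=np.nonzero(m); b=floorpt((u.mean(),v.mean()),d,25) 
    best=[]
    for psi in (np.arange(0,2*np.pi,np.pi/6) if lying else [0,.4,.8,1.2]):
        off=20*np.array([np.cos(psi),np.sin(psi)]) if lying else 0
        x0=np.r_[b-off,psi]
        r=minimize(cost,x0,method="Nelder-Mead",options=dict(initial_simplex=[x0,x0+[12,0,0],x0+[0,12,0],x0+[0,0,.4]],xatol=.1,fatol=1e-4,maxiter=150)); best.append((r.fun,r.x))
    best.sort(key=lambda a:a[0]); return best
E
python3 - <<'E'
from fit import *
from plant import observe
S=viewer.get_image("scene"); ms=nets.masks_of("valve_1","scene")
D=viewer.get_image("side"); md=nets.masks_of("valve_1","side")
a=cv2.resize(S["img"][205:340,140:340],None,fx=4,fy=4,interpolation=cv2.INTER_CUBIC); 
import sys
out={}
for n,ps,pd,l in [("A",(275,241),(302,228),1),("B",(165,305),(328,350),1),("s1",(214,275),(304,290),0),("s2",(258,311),(380,285),0),("s3",(315,277),(363,228),0),("s4",(195,357),(403,361),0)]:
    obs=[]
    for d,mm,p in((S,ms,ps),(D,md,pd)):
        m=near(mm,p); bb=m["bbox"]; 
        if np.hypot((bb[0]+bb[2])/2-p[0],(bb[1]+bb[3])/2-p[1])<12: obs.append((d,m["region"].astype(np.float32)))
    b=fit(obs,l); print(n,len(obs),[(round(f,3),x.round(2).tolist()) for f,x in b[:3]])
    out[n]=b[0][1]
    s=(sil(b[0][1],l,S)>.5).astype(np.uint8); big=cv2.resize(s[205:340,140:340],None,fx=4,fy=4,interpolation=cv2.INTER_NEAREST)
    cs,_=cv2.findContours(big,cv2.RETR_EXTERNAL,cv2.CHAIN_APPROX_NONE); cv2.drawContours(a,cs,-1,(255,255,255),1)
np.savez("fit0.npz",**out)
cv2.imwrite("pics/crop1.png",a)
print(observe()["clock"])
E
```

```text
A 1 [(np.float64(0.068), [570.01, 106.6, 6.82]), (np.float64(0.068), [569.96, 106.77, 0.54]), (np.float64(0.068), [570.05, 106.74, 0.54])]
B 2 [(np.float64(0.11), [553.95, -181.4, 6.39]), (np.float64(0.11), [553.96, -181.35, 6.39]), (np.float64(0.111), [554.07, -181.16, 0.1])]
s1 2 [(np.float64(0.079), [557.03, -43.46, -0.33]), (np.float64(0.079), [556.97, -43.39, 1.25]), (np.float64(0.079), [557.01, -43.25, 1.24])]
s2 2 [(np.float64(0.093), [699.91, -47.06, 1.42]), (np.float64(0.093), [699.85, -47.11, 1.41]), (np.float64(0.094), [700.1, -46.75, 1.41])]
s3 2 [(np.float64(0.08), [711.22, 108.18, 1.63]), (np.float64(0.08), [711.35, 107.96, 1.62]), (np.float64(0.081), [711.23, 108.19, 0.06])]
s4 2 [(np.float64(0.09), [689.72, -202.21, 1.61]), (np.float64(0.09), [689.69, -202.22, 0.04]), (np.float64(0.091), [690.01, -202.1, 0.04])]
0.8
```

View pics/crop1.png

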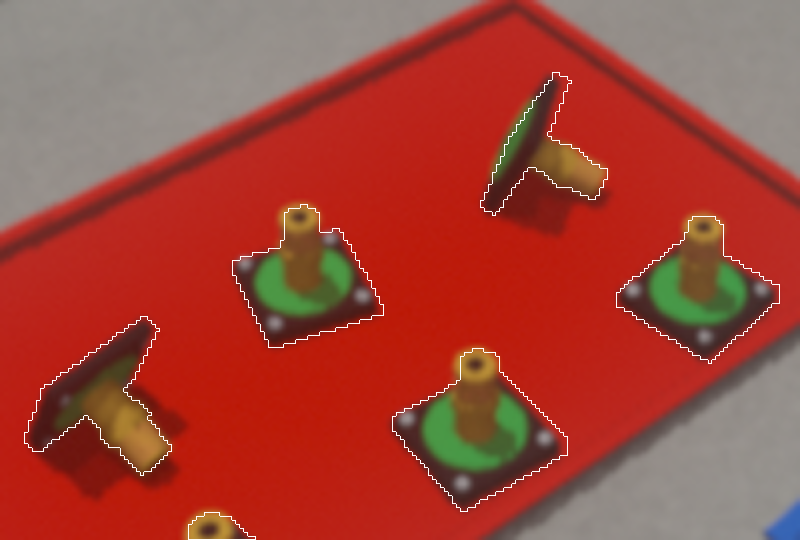

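A (crop ~(550,150)) and B (crop ~(100,390)) are both on the tray with a black/green flange and brass stem, so they are valve_1 and valve_2. The model outlines fit closely. A is at (570,107) with heading 0.54 rad, and B is at (554,-181) with heading about 0.10 rad. Next I'll locate the tray, check reach, and move in on A.

```bash
cat > act.py <<'E'
from fit import *
from plant import env, hand, planner, observe
f=np.load("fit0.npz")
def tgt(n,s,z):
    x,y,p=f[n]; return [x+s*np.cos(p),y+s*np.sin(p),z]
def ori(n): return [np.pi,0,(f[n][2]-np.pi/2+np.pi)%(2*np.pi)-np.pi]
def shot(cam,name,crop=None,k=1):
    i=viewer.get_image(cam)["img"]
    if crop: i=i[crop[1]:crop[3],crop[0]:crop[2]]
    cv2.imwrite("pics/"+name,cv2.resize(i,None,fx=k,fy=k,interpolation=cv2.INTER_CUBIC))
E
python3 - <<'E'
from act import *
S=viewer.get_image("scene")
for u in [(270,206),(363,268),(150,413),(76,297)]: print("tray",floorpt(u,S,14).round(0))
for n,u in [("bottle",(381,196)),("bowl",(338,182))]: print(n,floorpt(u,S,5).round(0))
for n in "AB":
    for s,z in((44,180),(44,50),(-50,50),(-30,180)): print(n,s,z,np.round(tgt(n,s,z)),planner.ik(tgt(n,s,z),ori(n)))
hand.set_gripper(40)
env.goto(tgt("A",44,180),ori("A"))
env.move_linear(tgt("A",44,90),vel=150)
o=observe(); print(o["clock"],o["ee_pos"],o["eef_rot"],o["width"],o["contact_force"])
shot("side","a1.png",(220,130,420,270),4); shot("scene","a2.png",(180,150,380,290),4)
E
```

```text
tray [454. 224.]
tray [769. 208.]
tray [ 734. -324.]
tray [ 410. -295.]
bottle [624. 492.]
bowl [496. 462.]
A 44 180 [608. 129. 180.] [ 7.03747011e-02  3.23606217e-01  1.44882289e+00 -4.44089210e-16
  1.36916355e+00  1.10042119e+00]
A 44 50 [608. 129.  50.] [ 7.03747011e-02  4.63331627e-01  1.54736071e+00 -4.44089210e-16
  1.13090032e+00  1.10042119e+00]
A -50 50 [527.  81.  50.] [-1.01296197e-02  3.02476249e-01  1.77624592e+00 -4.44089210e-16
  1.06287049e+00  1.01991687e+00]
A -30 180 [544.  91. 180.] [ 9.10602771e-03  1.79967670e-01  1.62728305e+00 -4.44089210e-16
  1.33434193e+00  1.03915252e+00]
B 44 180 [ 598. -177.  180.] [-4.26311626e-01  3.27679340e-01  1.44349031e+00 -4.44089210e-16
  1.37042300e+00  1.03949210e+00]
B 44 50 [ 598. -177.   50.] [-4.26311626e-01  4.66937709e-01  1.54196932e+00 -4.44089210e-16
  1.13268562e+00  1.03949210e+00]
B -50 50 [ 504. -187.   50.] [-5.15524916e-01  3.10519134e-01  1.76538070e+00 -4.44089210e-16
  1.06569282e+00  9.50278809e-01]
B -30 180 [ 524. -185.  180.] [-4.94302818e-01  1.87868754e-01  1.61796442e+00 -4.44089210e-16
  1.33575948e+00  9.71500907e-01]
4.4667 [608.47753759 129.60160952  90.87045798] [-3.14015047e+00 -7.02157620e-04 -1.02960016e+00] 40.03758219037723 [ 0.26230645 -0.68910854  0.26301852]
```

View pics/a1.png

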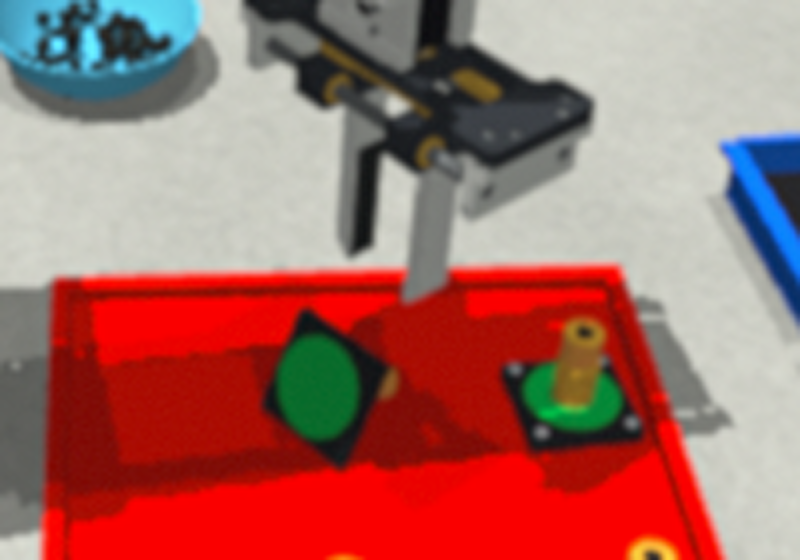

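View pics/a2.png

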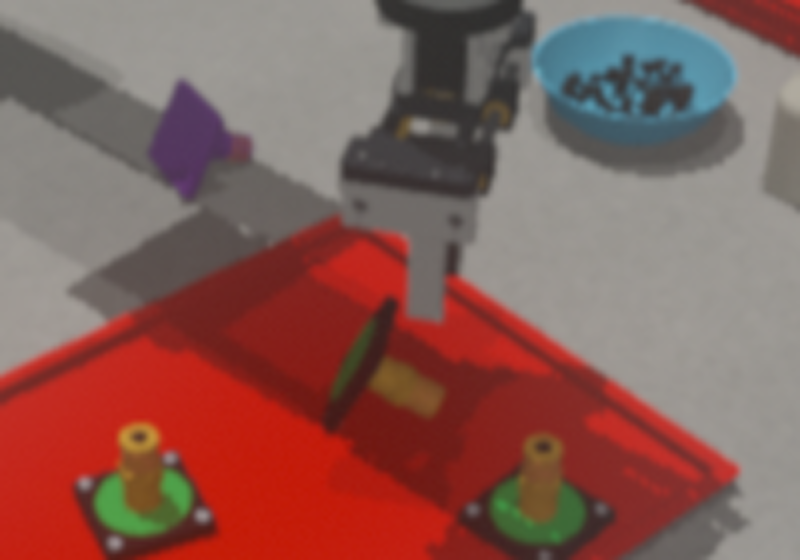

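The fingers hover on A's stem side, clear of the flange and of the standing valve. Next I'll descend, push slowly, and check partway.

```bash
python3 - <<'E'
from act import *
print(env.move_linear(tgt("A",44,50),vel=80,stop_force=6))
o=observe(); print(o["clock"],o["ee_pos"],o["contact_force"])
shot("scene","a3a.png",(180,150,380,290),4)
for s in (20,0,-10):
    r=env.move_linear(tgt("A",s,50),vel=50,stop_force=15); o=observe(); print(s,r,o["ee_pos"].round(1),o["contact_force"].round(2),round(o["clock"],2))
    if r: break
shot("side","a3.png",(220,130,420,270),4); shot("scene","a4.png",(180,150,380,290),4)
a=[cv2.resize(cv2.imread(f"pics/{n}.png"),(400,280)) for n in("a3a","a3","a4")]
cv2.imwrite("pics/a5.png",np.vstack([np.hstack(a[:2]),np.hstack([a[2],a[2]*0])]))
E
```

```text
False
5.2167 [607.54480863 129.22609936  49.49704353] [0.72831796 0.5149446  0.46049149]
20 False [587.  116.9  50.1] [0.86 0.93 0.97] 5.9
0 False [569.7 106.6  49.9] [ 0.3   0.2  -0.67] 6.45
-10 False [561.1 101.3  50. ] [ 0.99  0.6  -0.75] 6.8
```

View pics/a5.png

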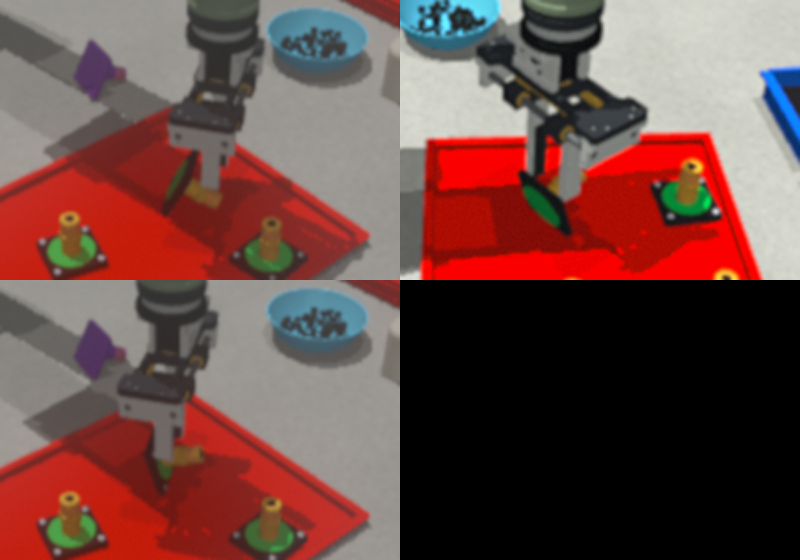

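The pictures show A turning about its lower edge. Its stem is now about level or slightly above, between the fingers. I'll continue past the overbalance point.

```bash
python3 - <<'E'
from act import *
for s in (-18,-24,-30):
    r=env.move_linear(tgt("A",s,50),vel=40,stop_force=15); o=observe(); print(s,r,o["ee_pos"].round(1),o["contact_force"].round(2),round(o["clock"],2))
    if r: break
env.sleep(.3)
shot("side","b3.png",(220,130,420,270),4); shot("scene","b4.png",(180,150,380,290),4)
a=[cv2.resize(cv2.imread(f"pics/{n}.png"),(400,280)) for n in("b3","b4")]
cv2.imwrite("pics/b5.png",np.hstack(a))
E
```

```text
-18 False [554.1  97.1  49.9] [-0.62  0.53  0.45] 7.25
-24 False [549.1  94.1  49.9] [-0.82  0.43 -0.66] 7.55
-30 False [544.   91.1  49.9] [0.07 1.04 0.16] 7.85
```

View pics/b5.png

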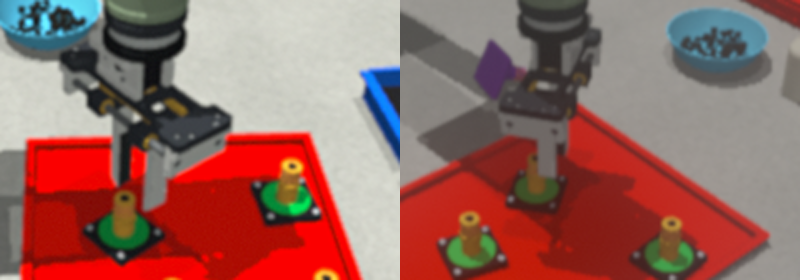

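A now stands upright, stem up. I'll retreat straight up and do the same with B.

```bash
python3 - <<'E'
from act import *
env.move_linear(tgt("A",-30,180),vel=150)
env.goto(tgt("B",44,180),ori("B"))
env.move_linear(tgt("B",44,90),vel=150)
print(env.move_linear(tgt("B",44,50),vel=80,stop_force=6)); o=observe(); print(o["ee_pos"],o["width"],o["clock"])
shot("scene","c0.png",(90,210,290,350),2);shot("side","c1.png",(240,240,440,380),2)
for s in (20,0,-10):
    r=env.move_linear(tgt("B",s,50),vel=50,stop_force=15); o=observe(); print(s,r,o["ee_pos"].round(1),o["contact_force"].round(2),round(o["clock"],2))
    if r: break
shot("scene","c2.png",(90,210,290,350),2);shot("side","c3.png",(240,240,440,380),2)
a=[cv2.imread(f"pics/c{n}.png") for n in range(4)]
cv2.imwrite("pics/c5.png",np.vstack([np.hstack(a[:2]),np.hstack(a[2:])]))
E
```

```text
False
[ 597.53546602 -176.74587399   49.53083311] 39.83792885600871 11.725
20 False [ 573.6 -179.3   50. ] [ 1.66  0.93 -1.15] 12.46
0 False [ 553.7 -181.3   50. ] [-0.4   0.77 -0.2 ] 13.01
-10 False [ 543.6 -182.4   49.9] [-0.01 -0.56  0.84] 13.36
```

View pics/c5.png

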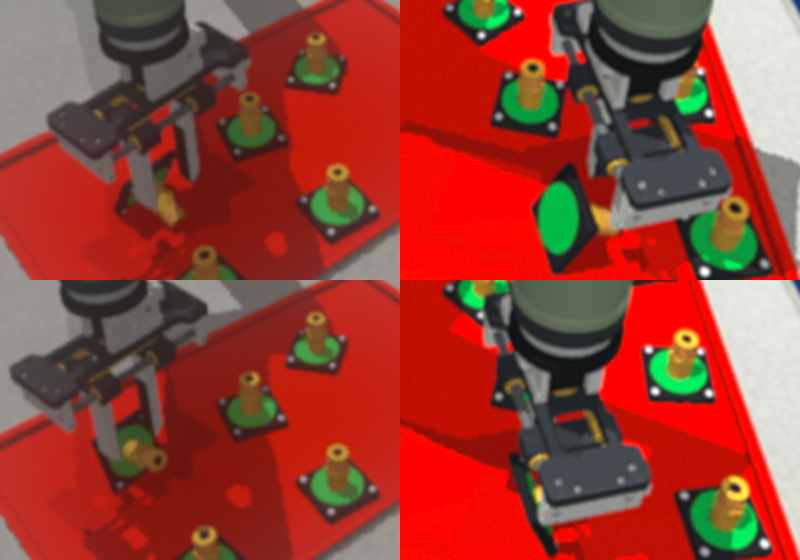

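B is tilting about its lower edge in the same way, with the stem between the fingers and slightly above level. I'll continue, retreat, and then check all six valves.

```bash
python3 - <<'E'
from act import *
for s in (-18,-24,-30,-34):
    r=env.move_linear(tgt("B",s,50),vel=40,stop_force=15); o=observe(); print(s,r,o["ee_pos"].round(1),o["contact_force"].round(2),round(o["clock"],2))
    if r: break
env.sleep(.3)
shot("scene","d0.png",(90,210,290,350),2);shot("side","d1.png",(240,240,440,380),2)
cv2.imwrite("pics/d5.png",np.hstack([cv2.imread(f"pics/d{n}.png") for n in range(2)]))
E
```

```text
-18 False [ 535.6 -183.3   49.9] [ 0.5   0.59 -0.11] 13.81
-24 False [ 529.7 -183.9   49.9] [ 0.7  -0.11  0.28] 14.11
-30 False [ 523.8 -184.5   50. ] [ 0.6  -0.38 -0.12] 14.41
-34 False [ 519.9 -184.9   50. ] [ 0.6  -0.57 -0.83] 14.66
```

View pics/d5.png

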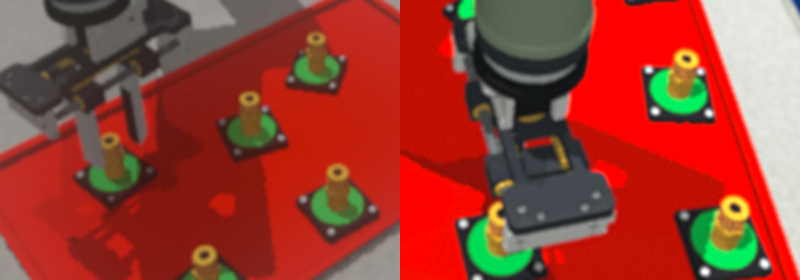

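B stands too. I'll retreat up and clear of the view, then check every pose.

```bash
python3 - <<'E'
from act import *
env.move_linear(tgt("B",-34,230),vel=150)
env.goto([400,0,330],[np.pi,0,-1.2])
S=viewer.get_image("scene"); ms=nets.masks_of("valve_1","scene")
D=viewer.get_image("side"); md=nets.masks_of("valve_1","side")
cv2.imwrite("pics/e0.png",S["img"]);cv2.imwrite("pics/e1.png",D["img"])
q0={n:f[n].copy() for n in f}
for n in "AB": q0[n][:2]=tgt(n,-45,0)[:2]
for n,q in q0.items():
    obs=[]
    for d,mm in((S,ms),(D,md)):
        p=proj(np.array([[q[0],q[1],20.]]),d)[0]; m=near(mm,p); bb=m["bbox"]
        if np.hypot((bb[0]+bb[2])/2-p[0],(bb[1]+bb[3])/2-p[1])<14: obs.append((d,m["region"].astype(np.float32)))
    if not obs: print(n,"unseen");continue
    b=fit(obs,0)[0]; print(n,len(obs),round(b[0],3),b[1].round(1),"moved",np.hypot(*(b[1]-f[n])[:2]).round(1))
o=observe();print(o["clock"],o["contact_force"])
E
```

```text
A 2 0.086 [528.5  77.9   0.6] moved 50.4
B 2 0.086 [ 507.  -185.7    1.7] moved 47.1
s1 2 0.11 [ 5.565e+02 -4.390e+01 -3.000e-01] moved 0.7
s2 2 0.09 [699.8 -48.4   1.4] moved 1.3
s3 1 0.061 [7.119e+02 1.104e+02 1.000e-01] moved 2.3
s4 2 0.111 [ 689.7 -201.9    1.6] moved 0.3
17.5667 [ 0.44433719 -0.1704303  -0.71152616]
```

View pics/e0.png

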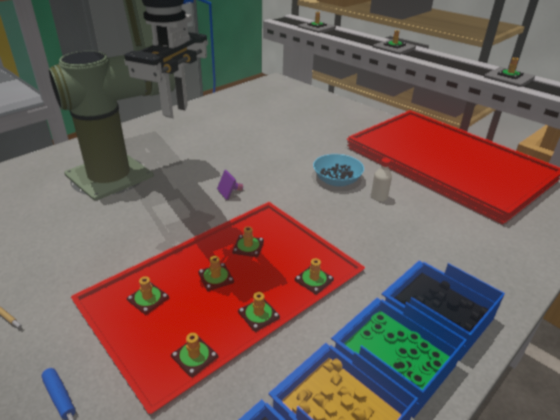

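View pics/e1.png

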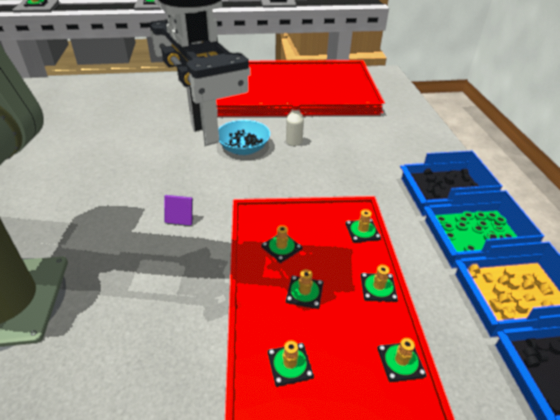

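All six valves stand on the tray. A is at scene (248,242) and B at (148,294). The bowl, the bottle and the purple piece are where they were, and the arm is clear of everything.

```bash
python3 - <<'E'
from plant import env, observe
env.sleep(.3); print(env.hand_in(), observe()["clock"])
E
```

```text
the job is handed in; nothing more can be done
the job is handed in; nothing more can be done
```

Both toppled valves now stand on their flanges, stem up, and I handed the job in at about 18 s of the 45 s allowed. I tipped each one over its lower flange edge with the fingers 40 mm apart, straddling the stem, then lifted straight off. I picked nothing up.

Last checks, from silhouette fits of the standing model to the scene and side pictures:

| Valve | Final position (mm) | Moved (mm) |
|---|---|---|
| Toppled, A | (529, 78) | 50 |
| Toppled, B | (507, -186) | 47 |
| Four standing valves | where they stood | 0.3 to 2.3, within measuring error |

- **Limits:** both toppled valves stayed well under the 110 mm limit. Both ended well inside the tray rim.
- **Forces:** contact forces during the pushes stayed at noise level, about 2 N.
- **Bowl, bottle and purple look-alike:** judged by eye in the final pictures, they had not moved. I did not measure them.
- **Single-view fits:** the first fit of A and the last fit of the standing valve at (712, 110) rested on the scene picture alone, because the side mask was missing or did not match. No check failed or disagreed otherwise.

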